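Tip a circuit board over a ledge, component side up

TASK

The blue circuit board lies component side down in front of the low aluminium rest with the dark grey pad. Without gripping or lifting it, gently push it with the fingertips against the front edge of the rest, push its near edge up so that it tips up on its far edge, and push it on over, so that it ends lying flat on top of the rest with its component side up. Leave the flux tin, the solder spool and the black adapter where they are, and end with the robot clear of the board.

Things in the scene. Friction and masses are not known exactly. Their poses are not given: they have to be found in the camera images.
- board: Loose blue circuit board, 50 g, 70 mm (own x) by 60 mm (own y). It starts component side down on four brass spacers (6 mm thick, 7 mm long, at x +-30, y +-25 mm), own z up; slab 7 to 10 mm above the bench, components up to 5 mm below it, other side bare. Origin: centre, at the spacers' ends (bench level). Own +x points toward the rest, within 0.25 rad of the rest's x. Turned over, own z points down.
- board_front (a point): Middle of the board's far edge (own x = +35 mm), at mid thickness (8.5 mm above the bench at the start): the edge that goes against the rest and on which the board tips up.
- board_back (a point): Middle of the board's near edge (own x = -35 mm), mid thickness (8.5 mm above the bench): the edge to push. A fingertip pressed level against it with about 8 N, then moved up and forward in a 70 mm arc about the far edge, carries it up by friction; past upright the board tips over the rest's edge and falls onto the rest by itself. Over 35 N would harm it.
- board_center (a point): Centre of the board's slab.
- rest: Low aluminium rest with a dark grey pad, fixed to the bench: 110 mm deep (own x) by 140 mm wide (own y) and 14 mm high, top flat. Origin at the centre of its underside on the bench; own +x points away from the robot within about 0.4 rad; its upright front face is at own x = -55 mm.
- rest_edge (a point): Middle of the rest's top front edge (own x = -55 mm, 14 mm above the bench).
- flux_tin: Bystander: round tin with green lid, 50 mm across, 18 mm high, left of the work. Origin at the centre of its underside.
- solder_spool: Bystander: spool of solder wire with blue flanges, 55 mm across, 47 mm high, right of the rest. Origin at the centre of its underside.
- adapter: Bystander: black plug-in adapter, 32 by 64 by 26 mm high, right of the board. Origin at its underside.
Not all that is in view belongs to the job. Several things look just like the board: the one meant starts farthest to the robot's left.

How it is judged:
By the outcome, as a careful person would: the job done as asked, in the order asked, and still so for the second after the job is handed in, with the robot touching nothing.
It also fails if it takes over 58 s, if anything falls off the work surface, if the arm or the gripper's body presses on something with over 40 N, if the wrist force passes 120 N, or if a joint passes its speed limit or range.

ROBOT

A 6-joint arm with a two-finger parallel gripper is mounted at the origin on a cart in front of the work surface, level with it; the furniture and walls round the work are solid. World frame = base frame: x ahead of the robot, y to its left, z up, the work surface at z = 0. Lengths are in m, angles in rad, forces in N, time in s.
With the tool pointing down it reaches from about 0.375 to 0.975 m from the base axis. Payload 3.8 kg.
Tool frame: the origin (TCP) lies at the very end of the fingers, on their centre line; the grasp point (between the pads) lies 19 mm behind it (bot.pinch_z is the distance from the TCP to the grasp point, in m); x points along the fingers, y is the direction in which the jaws open and shut, and the axes are right-handed (so a half turn about x gives the same grasp; the last joint's range is limited). The gripper opens to 85 mm and grips with 20 to 120 N. Pads are 22 mm wide; open, the fingers measure 114 mm over their backs; the gripper's body (76 mm by 85 mm) begins 54 mm behind the grasp point. The pads swing forward as they close: fully open they stand 13 mm farther back than shut.
Start: joints at [1.099, 0.264, 1.604, -0, 1.274, -0.037], TCP at [0.284, 0.612, 0.197] pointing down, gripper open.
Joint ranges: [-2.63, 2.63], [-0.94, 2.18], [0.31, 2.57], [-1.31, 4.45], [0, 2.66], [-2.55, 2.55]. Speed limits (rad/s): [2.57, 2.57, 3.14, 3.14, 3.14, 3.14].

INTERFACE

Orientations are given as a rotation vector (axis times angle).
In Python, from workcell import monitor, imaging, finish_job, bot gives the robot as it stands.
- The arm moves only by the tool jog_arm, never from a script. Its argument "rows" is a list of rows, each a list of 7 numbers: the shift along the tool's x, y, z in m, then the turn, a rotation vector about the tool's x, y, z in rad, then the opening in per cent of the stroke, from 0 (shut) to 100 (fully open). A call has 1 to 20 rows; each row is the pose to reach, as a shift and turn from the pose measured when the call began, along the tool's axes at that moment; what a row does not reach only later rows make up. A row lasts 1/10 s, in which the tool goes at most 50 mm and 8.59 degrees, less where a joint would pass 70% of its speed; a pose out of reach is approached as far as the arm can. A call with a gripper value outside its range is refused whole. The fingers move at their own pace and stop on an object; "force" is the grip in N (left out, the last holds). Time passes only in rows, so rows that repeat a pose let the fingers close. It gives the time, the measured TCP pose, the force and the opening at its end, in the units of the state.
- monitor.read_state(): the state, without advancing time (a new reading comes with each control period).
- imaging.read_camera(name): name is "scene" or "top" or "wrist"; returns the picture (420x560x3 uint8, blue, green, red); there is no depth.
- imaging.camera_params(name): a dict with "fx", "fy", "cx", "cy" (pixels), "k1" (the pictures are not rectified: a ray, as slopes to the right and down, at radius r is drawn at 1 + k1 r^2 times it, then the intrinsics apply), "T" (4x4, takes a point from camera to world coordinates); the wrist camera has in their place "T_tool_cam" (4x4, takes a point from camera to tool coordinates, whose origin is the TCP and whose axes are the tool frame's). Camera axes: x right, y down, z forward; pixel columns grow to the right and rows downward; lengths in m; the calibration is good to about 2 mm. A picture is of the moment at which its call begins: read the wrist's pose just before it. camera_params takes no time and is no camera call.
- finish_job(): hands the job in, once; it reports no verdict.
The state is a dict: "time": time; "q": joint angles; "joint_vel": joint speeds; "joint_torque": joint torques, N m; "tool_pos": TCP position; "tcp_rot": TCP orientation; "wrist_force": force on the tool from outside, world axes, zero at the start; "torque": the same for the moment, N m; "width": opening from 0.0 (shut) to 1.0 (fully open).
Only numpy, scipy, OpenCV 4.12 (cv2) and the standard library are available. Lean on these libraries where they do the work, as an engineer would, in place of code of your own. Each camera call takes 0.05 s, during which the arm holds its last target. There are 200 camera calls.

## Working session

There is one attempt and no reset: what is moved stays moved. The work goes in short steps, Python scripts to look and compute and a tool call to move; the robot and the scene stay as the last step left them, time stands still between calls to the robot, and variables do not carry over. Pictures are saved under pics/ and viewed, about 8 in all and at most 12, crops included, and the job is handed in when it is done.

Besides the shell and the picture viewer there is one more tool, called as name([rows], argument=value, ...), one row to a line, values as JSON. jog_arm: Moves the arm, as the interface text tells. Its arguments: {"type":"object","properties":{"rows":{"type":"array","items":{"type":"array","items":{"type":"number"}}},"force":{"type":"number"}},"required":["rows"]}

```bash
mkdir -p pics
cat > h.py <<'E'
import numpy as np, cv2
from workcell import monitor, imaging, finish_job, bot
from scipy.spatial.transform import Rotation as R
def cam(name):
    p=imaging.camera_params(name)
    if 'T' in p: T=np.array(p['T'])
    else:
        s=monitor.read_state(); W=np.eye(4); W[:3,:3]=R.from_rotvec(s['tcp_rot']).as_matrix(); W[:3,3]=s['tool_pos']
        T=W@np.array(p['T_tool_cam'])
    return p,T
def ray(p,T,uv):
    uv=np.atleast_2d(np.array(uv,float))
    K=np.array([[p['fx'],0,p['cx']],[0,p['fy'],p['cy']],[0,0,1]])
    n=cv2.undistortPoints(uv.reshape(-1,1,2),K,np.array([p['k1'],0,0,0,0.])).reshape(-1,2)
    return np.c_[n,np.ones(len(n))]@T[:3,:3].T, T[:3,3]
def onplane(p,T,uv,z):
    d,o=ray(p,T,uv); return o+d*((z-o[2])/d[:,2])[:,None]
def proj(p,T,X):
    K=np.array([[p['fx'],0,p['cx']],[0,p['fy'],p['cy']],[0,0,1]])
    Ti=np.linalg.inv(T); rv=cv2.Rodrigues(Ti[:3,:3])[0]
    return cv2.projectPoints(np.atleast_2d(X).astype(float),rv,Ti[:3,3],K,np.array([p['k1'],0,0,0,0.]))[0].reshape(-1,2)
E
python3 - <<'E'
from h import *
for n in ('scene','top'):
    im=imaging.read_camera(n); cv2.imwrite(f'pics/{n}0.png',im)
    p,T=cam(n); print(n,p['fx'],p['k1'],T.round(3).tolist())
s=monitor.read_state(); print(s)
E
```

```text
scene 389.7752263377374 -0.05520265207273066 [[-0.76, -0.475, 0.443, 0.13], [-0.65, 0.552, -0.523, 0.337], [0.004, -0.685, -0.729, 0.692], [0.0, 0.0, 0.0, 1.0]]
top 468.1547080501609 -0.06495829178523752 [[0.022, -0.998, 0.052, 0.469], [-1.0, -0.021, 0.015, -0.122], [-0.013, -0.053, -0.999, 0.969], [0.0, 0.0, 0.0, 1.0]]
{'time': 0.1, 'q': array([ 1.09909277e+00,  2.64680935e-01,  1.60526764e+00,  8.78018710e-06,
        1.27373060e+00, -3.68805363e-02]), 'joint_vel': array([-1.77758041e-04, -1.81236122e-03, -3.88791165e-03, -1.57838076e-04,
       -1.27043958e-03,  6.08414403e-06]), 'joint_torque': array([ 6.22368425e-04, -5.16706324e+01, -3.68587804e+01,  8.69053360e-05,
        6.29328439e-03, -2.35675748e-05]), 'tool_pos': array([0.28398681, 0.6115199 , 0.19606821]), 'tcp_rot': array([ 0.33945382,  1.54429547, -0.34264338]), 'wrist_force': array([-0.56050974, -0.31449955, -0.01005793]), 'torque': array([-0.02962679, -0.05663709,  0.02181312]), 'width': 0.9984864182531273}
```

View pics/top0.png

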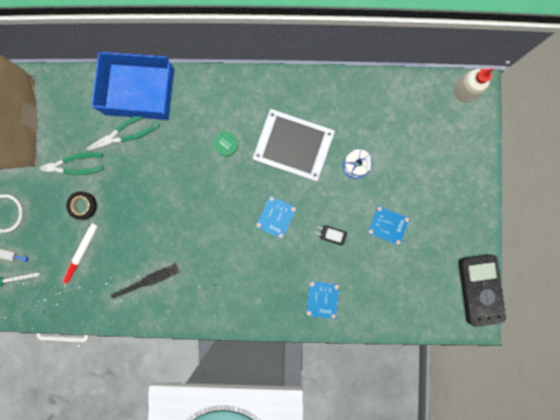

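View pics/scene0.png

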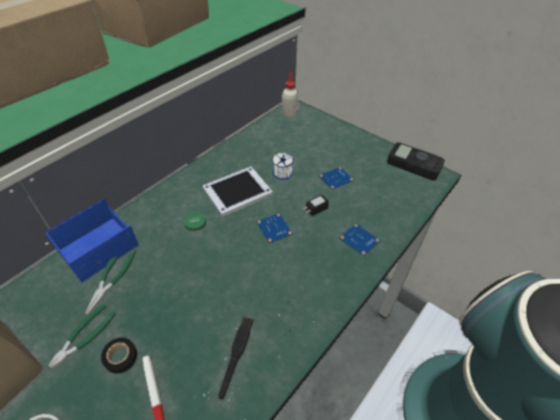

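The top view shows the leftmost blue board at about (277,217), the rest at (294,145), the tin at (225,144), the spool at (357,163) and the adapter at (334,235). The decoy boards are at (389,226) and (323,300). Next I'll measure the real board and the rest.

Run:
```python
from h import *
im=cv2.imread('pics/top0.png'); p,T=cam('top')
hsv=cv2.cvtColor(im,cv2.COLOR_BGR2HSV)
def rect(m,box,z,name):
    k=np.zeros_like(m); x0,y0,x1,y1=box; k[y0:y1,x0:x1]=m[y0:y1,x0:x1]
    c=max(cv2.findContours(k,cv2.RETR_EXTERNAL,cv2.CHAIN_APPROX_NONE)[0],key=cv2.contourArea)
    P=onplane(p,T,c.reshape(-1,2),z)[:,:2]
    r=cv2.minAreaRect((P*1000).astype(np.float32)); print(name,r,cv2.boxPoints(r).round(1).tolist())
    return r
blue=((hsv[...,0]>95)&(hsv[...,0]<125)&(hsv[...,1]>120)).astype(np.uint8)*255
blue=cv2.morphologyEx(blue,cv2.MORPH_CLOSE,np.ones((5,5)))
rect(blue,(250,190,300,245),.010,'board')
w=((hsv[...,1]<70)&((hsv[...,2]>150))).astype(np.uint8)*255
rect(w,(245,100,342,185),.014,'rest')
g=((hsv[...,0]>60)&(hsv[...,0]<85)&(hsv[...,1]>150)&(hsv[...,2]>90)).astype(np.uint8)*255
rect(g,(205,125,245,162),.018,'tin')
k=((hsv[...,2]<60)).astype(np.uint8)*255
rect(k,(318,222,352,248),.020,'adapter')
# scene check
im2=cv2.imread('pics/scene0.png');p2,T2=cam('scene');h2=cv2.cvtColor(im2,cv2.COLOR_BGR2HSV)
p,T=p2,T2;
blue=((h2[...,0]>95)&(h2[...,0]<125)&(h2[...,1]>120)).astype(np.uint8)*255
rect(cv2.morphologyEx(blue,cv2.MORPH_CLOSE,np.ones((5,5))),(250,208,298,246),.010,'board scene')
w=((h2[...,1]<60)&((h2[...,2]>150))).astype(np.uint8)*255
rect(w,(195,160,272,216),.014,'rest scene')
```

```text
board ((504.0876770019531, -96.286376953125), (60.07219696044922, 69.93247985839844), 66.00841522216797) [[459.8999938964844, -109.5], [523.7999877929688, -137.89999389648438], [548.2000122070312, -83.0999984741211], [484.3999938964844, -54.599998474121094]]
rest ((659.4671630859375, -128.664794921875), (175.4973602294922, 199.29110717773438), 1.0714938640594482) [[569.9000244140625, -30.700000762939453], [573.5999755859375, -229.89999389648438], [749.0999755859375, -226.6999969482422], [745.2999877929688, -27.399999618530273]]Traceback (most recent call last):
  File "<stdin>", line 16, in <module>
  File "<stdin>", line 6, in rect
ValueError: max() iterable argument is empty
```

Run:
```python
from h import *
im=cv2.imread('pics/top0.png'); p,T=cam('top')
hsv=cv2.cvtColor(im,cv2.COLOR_BGR2HSV)
for u,v in [(225,140),(222,150),(250,120),(290,113),(292,145),(257,150),(325,160),(334,226),(344,240),(357,163)]: print((u,v),hsv[v,u])
def rect(p,T,m,box,z,name):
    k=np.zeros_like(m); x0,y0,x1,y1=box; k[y0:y1,x0:x1]=m[y0:y1,x0:x1]
    cs=cv2.findContours(k,cv2.RETR_EXTERNAL,cv2.CHAIN_APPROX_NONE)[0]
    if not cs: print(name,'none'); return
    c=max(cs,key=lambda c:cv2.contourArea(cv2.convexHull(c)))
    P=onplane(p,T,c.reshape(-1,2),z)[:,:2]
    r=cv2.minAreaRect((P*1000).astype(np.float32)); print(name,np.round(np.r_[r[0],r[1],r[2]],1),cv2.boxPoints(r).round(1).tolist())
m=lambda b:b.astype(np.uint8)*255
rect(p,T,m((hsv[...,1]<50)&(hsv[...,2]>170)),(245,100,340,185),.014,'rest')
rect(p,T,m((hsv[...,0]>60)&(hsv[...,0]<90)&(hsv[...,1]>170)),(205,125,245,162),.018,'tin')
rect(p,T,m((hsv[...,2]<60)),(318,222,352,248),.020,'adapter')
im2=cv2.imread('pics/scene0.png');p2,T2=cam('scene');h2=cv2.cvtColor(im2,cv2.COLOR_BGR2HSV)
blue=m((h2[...,0]>95)&(h2[...,0]<125)&(h2[...,1]>120))
rect(p2,T2,cv2.morphologyEx(blue,cv2.MORPH_CLOSE,np.ones((5,5))),(250,208,298,246),.010,'board scene')
rect(p2,T2,m((h2[...,1]<50)&(h2[...,2]>170)),(195,160,272,216),.014,'rest scene')
s=monitor.read_state();print(R.from_rotvec(s['tcp_rot']).as_matrix().round(3).tolist())
print(imaging.camera_params('wrist'))
```

```text
(225, 140) [ 75 111 190]
(222, 150) [ 72 121 177]
(250, 120) [ 78  64 156]
(290, 113) [ 75  67 156]
(292, 145) [ 15   8 126]
(257, 150) [100   6 255]
(325, 160) [ 74  33 178]
(334, 226) [ 75  55 154]
(344, 240) [75 36 85]
(357, 163) [ 76  47 146]
rest [ 654.2 -129.5  145.7  114.9   72. ] [[577.0, -180.89999389648438], [686.2999877929688, -216.5], [731.4000244140625, -78.0], [622.0999755859375, -42.400001525878906]]
tin none
adapter [ 454.6 -231.     2.9    0.   136. ] [[455.6000061035156, -232.0], [455.6000061035156, -232.0], [453.5, -230.0], [453.5, -230.0]]
board scene [502.8 -94.5  60.7  70.7  66.6] [[458.29998779296875, -108.30000305175781], [523.2000122070312, -136.3000030517578], [547.2999877929688, -80.5999984741211], [482.3999938964844, -52.599998474121094]]
rest scene [ 652.  -126.5  138.5  109.6   72.1] [[578.5999755859375, -175.60000610351562], [682.9000244140625, -209.1999969482422], [725.4000244140625, -77.4000015258789], [621.0999755859375, -43.70000076293945]]
[[-0.001, 0.421, 0.907], [-0.002, 0.907, -0.421], [-1.0, -0.002, -0.0]]
{'fx': 318.18484403924504, 'fy': 318.18484403924504, 'cx': 278.7382044263277, 'cy': 203.27456944738407, 'k1': 0.0038741979441712245, 'T_tool_cam': array([[ 3.43516750e-04, -3.11759454e-01,  9.50160999e-01,
        -1.76208327e-01],
       [ 9.99999930e-01, -3.62967525e-05, -3.73444691e-04,
         4.33762028e-05],
       [ 1.50912672e-04,  9.50161061e-01,  3.11759420e-01,
        -7.89716494e-02],
       [ 0.00000000e+00,  0.00000000e+00,  0.00000000e+00,
         1.00000000e+00]])}
```

The two views agree to 2–3 mm:

| Item | Measured size | Centre (m) | Yaw (rad) |
|---|---|---|---|
| Board | 60 × 70 mm | (0.503, -0.095) | -0.41 |
| Rest | About 140 × 110 mm | (0.653, -0.128) | -0.314 |

The gap between them is about 62 mm. I'll shut the gripper and move behind the board, aligned with the rest.

jog_arm([
  [0.05,-0.5555,0.426,-0.121,0,0,0],
  [0.05,-0.5555,0.426,-0.121,0,0,0],
  [0.05,-0.5555,0.426,-0.121,0,0,0],
  [0.05,-0.5555,0.426,-0.121,0,0,0],
  [0.05,-0.5555,0.426,-0.121,0,0,0],
  [0.05,-0.5555,0.426,-0.121,0,0,0],
  [0.05,-0.5555,0.426,-0.121,0,0,0],
  [0.05,-0.5555,0.426,-0.121,0,0,0],
  [0.05,-0.5555,0.426,-0.121,0,0,0],
  [0.05,-0.5555,0.426,-0.121,0,0,0],
  [0.05,-0.5555,0.426,-0.121,0,0,0],
  [0.05,-0.5555,0.426,-0.121,0,0,0],
  [0.05,-0.5555,0.426,-0.121,0,0,0],
  [0.05,-0.5555,0.426,-0.121,0,0,0],
  [0.05,-0.5555,0.426,-0.121,0,0,0],
  [0.05,-0.5555,0.426,-0.121,0,0,0],
  [0.05,-0.5555,0.426,-0.121,0,0,0],
  [0.05,-0.5555,0.426,-0.121,0,0,0],
  [0.05,-0.5555,0.426,-0.121,0,0,0],
  [0.05,-0.5555,0.426,-0.121,0,0,0],
])

```text
time: 2.1
tool_pos: [0.4363, -0.0707, 0.1472]
tcp_rot: [0.243, 1.557, -0.246]
wrist_force: [0.3, 0.3, -0.0]
width: -0.003
```

Run:
```python
from h import *
p,T=cam('wrist'); im=imaging.read_camera('wrist'); 
s=monitor.read_state(); M=R.from_rotvec(s['tcp_rot']).as_matrix(); print(M.round(3).tolist(),s['wrist_force'])
hsv=cv2.cvtColor(im,cv2.COLOR_BGR2HSV)
b=((hsv[...,0]>95)&(hsv[...,0]<125)&(hsv[...,1]>120)).astype(np.uint8)*255
b=cv2.morphologyEx(b,cv2.MORPH_CLOSE,np.ones((9,9)))
for c in cv2.findContours(b,cv2.RETR_EXTERNAL,cv2.CHAIN_APPROX_NONE)[0]:
    if cv2.contourArea(c)<800: continue
    P=onplane(p,T,c.reshape(-1,2),.010)[:,:2]; r=cv2.minAreaRect((P*1000).astype(np.float32)); print(r,cv2.boxPoints(r).round(1).tolist(),cv2.boundingRect(c))
cv2.imwrite('pics/w1.png',im)
```

```text
[[-0.001, 0.307, 0.952], [-0.002, 0.952, -0.307], [-1.0, -0.002, -0.0]] [ 0.37683499  0.93615479 -0.68463109]
((775.9691162109375, 154.5024871826172), (63.11842346191406, 160.64012145996094), 87.23706817626953) [[694.2000122070312, 126.9000015258789], [854.7000122070312, 119.0999984741211], [857.7000122070312, 182.1999969482422], [697.2999877929688, 189.89999389648438]] (505, 323, 55, 97)
((492.6148681640625, -327.4351806640625), (71.3077621459961, 61.31770324707031), 69.72901153564453) [[451.5, -350.29998779296875], [509.0, -371.5], [533.7000122070312, -304.6000061035156], [476.20001220703125, -283.3999938964844]] (45, 269, 70, 48)
((504.60198974609375, -96.94024658203125), (60.16280746459961, 69.90790557861328), 65.7975845336914) [[460.3999938964844, -110.0], [524.2000122070312, -138.6999969482422], [548.7999877929688, -83.80000305175781], [485.1000061035156, -55.20000076293945]] (246, 214, 62, 59)
((338.8418273925781, -195.33013916015625), (60.643314361572266, 70.21919250488281), 84.6930160522461) [[301.1000061035156, -222.3000030517578], [371.0, -228.8000030517578], [376.6000061035156, -168.39999389648438], [306.70001220703125, -161.89999389648438]] (81, 81, 86, 87)
```

View pics/w1.png

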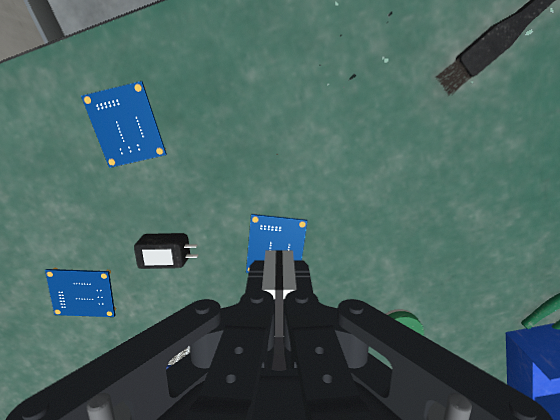

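The wrist view has the image top toward the robot, with the board at about (277,240) under the shut fingertips. It puts the board at (0.505, -0.097), yaw -0.42, which agrees with the top view. I'll go down behind it.

jog_arm([
  [0.05,0,0,0,0,0,0],
  [0.09,0,0,0,0,0,0],
  [0.115,0,0,0,0,0,0],
  [0.13,0,0,0,0,0,0],
  [0.138,0,0,0,0,0,0],
  [0.143,0,0,0,0,0,0],
  [0.143,0,0,0,0,0,0],
  [0.143,0,0.01,0,0,0,0],
  [0.143,0,0.02,0,0,0,0],
  [0.143,0,0.02,0,0,0,0],
])

```text
time: 3.15
tool_pos: [0.4587, -0.0782, 0.0058]
tcp_rot: [0.243, 1.553, -0.247]
wrist_force: [0.7, -0.6, -0.4]
width: 0.002
```

jog_arm([
  [0.001,0,0.003,0,0,0,0],
  [0.001,0,0.006,0,0,0,0],
  [0.001,0,0.009,0,0,0,0],
  [0.001,0,0.012,0,0,0,0],
  [0.001,0,0.015,0,0,0,0],
  [0.001,0,0.018,0,0,0,0],
  [0.001,0,0.021,0,0,0,0],
  [0.001,0,0.024,0,0,0,0],
  [0.001,0,0.027,0,0,0,0],
  [0.001,0,0.03,0,0,0,0],
  [0.001,0,0.033,0,0,0,0],
  [0.001,0,0.036,0,0,0,0],
  [0.001,0,0.039,0,0,0,0],
  [0.001,0,0.042,0,0,0,0],
  [0.001,0,0.045,0,0,0,0],
  [0.001,0,0.048,0,0,0,0],
  [0.001,0,0.05,0,0,0,0],
  [0.001,0,0.05,0,0,0,0],
])

```text
time: 4.95
tool_pos: [0.5066, -0.0937, 0.0051]
tcp_rot: [0.243, 1.553, -0.247]
wrist_force: [-0.0, 0.7, -0.6]
width: -0.004
```

```bash
cat > look.py <<'E'
from h import *
import sys
s=monitor.read_state(); M=R.from_rotvec(s['tcp_rot']).as_matrix()
print('tcp',s['tool_pos'].round(4),'z',M[:,2].round(3),'F',s['wrist_force'].round(2))
for n in ('top','wrist'):
    p,T=cam(n); im=imaging.read_camera(n); hsv=cv2.cvtColor(im,cv2.COLOR_BGR2HSV)
    b=((hsv[...,0]>95)&(hsv[...,0]<125)&(hsv[...,1]>120)).astype(np.uint8)*255
    b=cv2.morphologyEx(b,cv2.MORPH_CLOSE,np.ones((7,7)))
    for c in cv2.findContours(b,cv2.RETR_EXTERNAL,cv2.CHAIN_APPROX_NONE)[0]:
        if cv2.contourArea(c)<100: continue
        P=onplane(p,T,c.reshape(-1,2),.010)[:,:2]; r=cv2.minAreaRect((P*1000).astype(np.float32))
        if abs(r[0][0]-560)<80 and abs(r[0][1]+110)<60: print(n,np.round(np.r_[r[0],r[1],r[2]],1),cv2.boxPoints(r).round(1).tolist())
    cv2.imwrite(f'pics/{n}_{sys.argv[1]}.png',im)
a=cv2.imread(f'pics/top_{sys.argv[1]}.png')[90:260,200:400]
w=cv2.imread(f'pics/wrist_{sys.argv[1]}.png')[150:420,100:460]
cv2.imwrite(f'pics/c_{sys.argv[1]}.png',np.hstack([cv2.resize(a,(400,340)),cv2.resize(w,(400,340))]))
E
python3 look.py a
```

```text
tcp [ 0.5066 -0.0937  0.0051] z [ 0.952 -0.307  0.004] F [-0.05  0.65 -0.56]
wrist [505.3 -97.1  59.8  70.4  65.8] [[460.8999938964844, -110.0], [525.0999755859375, -138.8000030517578], [549.5999755859375, -84.19999694824219], [485.3999938964844, -55.400001525878906]]
```

View pics/c_a.png

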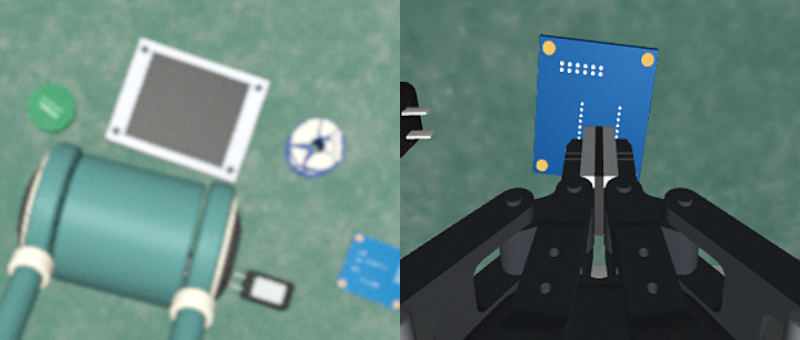

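The board has not moved and the fingertips seem to overlie it, so I'll check from close up and from the scene camera.

Run:
```python
from h import *
s=imaging.read_camera('scene'); cv2.imwrite('pics/s2.png',s)
w=cv2.imread('pics/wrist_a.png')
p,T=cam('wrist'); st=monitor.read_state();print(st['tool_pos'],proj(p,T,st['tool_pos']))
p2,T2=cam('scene'); q=proj(p2,T2,st['tool_pos'])[0];print(q)
x,y=int(q[0]),int(q[1])
a=s[max(0,y-60):y+60,max(0,x-60):x+60]
cv2.imwrite('pics/c2.png',np.hstack([cv2.resize(a,(400,400),interpolation=cv2.INTER_CUBIC),cv2.resize(w[150:300,203:353],(400,400),interpolation=cv2.INTER_CUBIC)]))
```

```text
[ 0.50606443 -0.09351738  0.0049366 ] [[279.0122425  236.60384639]]
[272.49327401 227.96155779]
```

View pics/c2.png

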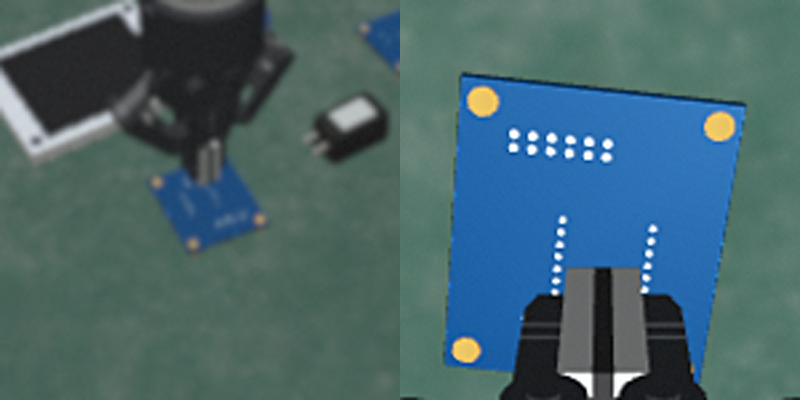

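Run:
```python
from h import *
def tri(a,ua,b,ub):
    d1,o1=ray(*a,ua); d2,o2=ray(*b,ub); d1=d1[0]/np.linalg.norm(d1);d2=d2[0]/np.linalg.norm(d2)
    t=np.linalg.lstsq(np.c_[d1,-d2],o2-o1,rcond=None)[0]; A=o1+t[0]*d1;B=o2+t[1]*d2
    return (A+B)/2,np.linalg.norm(A-B)
st=monitor.read_state();M=R.from_rotvec(st['tcp_rot']).as_matrix()
W=cam('wrist');S=cam('scene')
for uw,us in [((279,250.5),(274.1,221.6)),((279,250.5),(275,222.5)),((279,250.5),(273.5,220))]:
    X,e=tri(W,uw,S,us); print(X.round(4),e.round(4),'tool',(M.T@(X-st['tool_pos'])).round(4))
print(st['q'].round(4).tolist(), [a for a in dir(bot) if a[0]!='_'])
# apparent finger-pair width 75/400*150 px grey
for h in (0,.02,.03,.04): print(h, 28/318*(.192-.95*h))
```

```text
[ 0.5005 -0.092   0.0334] 0.0013 tool [-0.0285 -0.0003 -0.0056]
[ 0.4996 -0.0923  0.0322] 0.0041 tool [-0.0273 -0.0009 -0.0065]
[ 0.4997 -0.091   0.0387] 0.002 tool [-0.0338  0.0004 -0.0067]
[-0.2297, 0.1652, 2.1157, -0.0026, 0.8569, -1.4867] ['MotionError', 'pinch_z']
0 0.01690566037735849
0.02 0.015232704402515724
0.03 0.014396226415094339
0.04 0.013559748427672954
```

Triangulating the visible fingertip puts it about 30 mm short of the nominal TCP, so the tips passed over the board without touching it. I'll back off and find the real tip height by touching the bench lightly behind the board.

jog_arm([
  [0,0,-0.03,0,0,0,0],
  [0,0,-0.06,0,0,0,0],
  [0,0,-0.07,0,0,0,0],
  [0,0,-0.07,0,0,0,0],
  [0.005,0,-0.07,0,0,0,0],
  [0.01,0,-0.07,0,0,0,0],
  [0.013,0,-0.07,0,0,0,0],
  [0.016,0,-0.07,0,0,0,0],
  [0.016,0,-0.07,0,0,0,0],
])

```text
time: 6.0
tool_pos: [0.4393, -0.0721, -0.012]
tcp_rot: [0.243, 1.554, -0.247]
wrist_force: [0.0, 0.0, 0.6]
width: -0.001
```

Run:
```python
from h import *
st=monitor.read_state();print(st['tool_pos'].round(4),st['wrist_force'].round(2))
w=imaging.read_camera('wrist'); s=imaging.read_camera('scene')
q=proj(*cam('scene'),st['tool_pos'])[0];print(q); x,y=q.astype(int)
cv2.imwrite('pics/c3.png',np.hstack([cv2.resize(s[y-60:y+60,x-60:x+60],(400,400),interpolation=cv2.INTER_CUBIC),cv2.resize(w[150:300,203:353],(400,400),interpolation=cv2.INTER_CUBIC)]))
```

```text
[ 0.4393 -0.0721 -0.012 ] [0.02 0.   0.65]
[288.94930295 253.63049704]
```

View pics/c3.png

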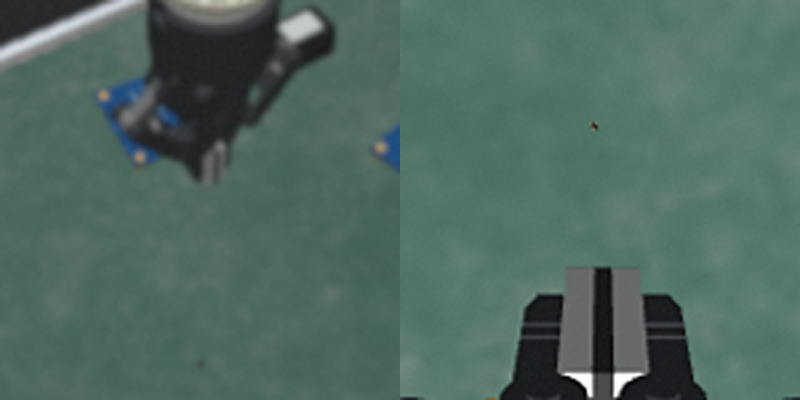

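The TCP reads z = -12 mm with no contact force, so the tip is indeed short of it. I'll probe downward.

jog_arm([
  [0.004,0,0,0,0,0,0],
  [0.007,0,0,0,0,0,0],
  [0.009,0,0,0,0,0,0],
  [0.009,0,0,0,0,0,0],
])

```text
time: 6.5
tool_pos: [0.439, -0.072, -0.021]
tcp_rot: [0.243, 1.555, -0.247]
wrist_force: [0.2, 0.1, 0.4]
width: -0.0
```

jog_arm([
  [0.0015,0,0,0,0,0,0],
  [0.003,0,0,0,0,0,0],
  [0.003,0,0,0,0,0,0],
])

```text
time: 6.8
tool_pos: [0.4389, -0.072, -0.0242]
tcp_rot: [0.243, 1.555, -0.247]
wrist_force: [1.1, -0.2, 0.3]
width: 0.002
```

jog_arm([
  [0.001,0,0,0,0,0,0],
  [0.002,0,0,0,0,0,0],
  [0.002,0,0,0,0,0,0],
])

```text
time: 7.1
tool_pos: [0.4388, -0.072, -0.0263]
tcp_rot: [0.243, 1.555, -0.247]
wrist_force: [-0.8, 0.3, 1.0]
width: 0.002
```

jog_arm([
  [0.001,0,0,0,0,0,0],
  [0.002,0,0,0,0,0,0],
  [0.002,0,0,0,0,0,0],
])

```text
time: 7.4
tool_pos: [0.4386, -0.0719, -0.0285]
tcp_rot: [0.243, 1.555, -0.247]
wrist_force: [0.2, 0.0, 0.3]
width: 0.004
```

jog_arm([
  [0.001,0,0,0,0,0,0],
  [0.002,0,0,0,0,0,0],
  [0.002,0,0,0,0,0,0],
])

```text
time: 7.7
tool_pos: [0.4385, -0.0719, -0.0306]
tcp_rot: [0.243, 1.556, -0.247]
wrist_force: [-0.3, -0.2, -0.3]
width: 0.0
```

jog_arm([
  [0.001,0,0,0,0,0,0],
  [0.002,0,0,0,0,0,0],
  [0.002,0,0,0,0,0,0],
])

```text
time: 8.0
tool_pos: [0.4383, -0.0719, -0.0328]
tcp_rot: [0.243, 1.556, -0.247]
wrist_force: [0.7, -0.2, -0.4]
width: -0.003
```

jog_arm([
  [0.001,0,0,0,0,0,0],
  [0.002,0,0,0,0,0,0],
  [0.002,0,0,0,0,0,0],
])

```text
time: 8.3
tool_pos: [0.4385, -0.0719, -0.034]
tcp_rot: [0.243, 1.556, -0.247]
wrist_force: [-3.5, 0.3, 9.4]
width: -0.002
```

The tip touches the bench at TCP z ≈ -0.0335, so the real tip height is TCP z + 34 mm. I'll raise the tip 4 mm and push.

jog_arm([
  [-0.003,0,0,0,0,0,0],
  [-0.004,0,0.004,0,0,0,0],
  [-0.004,0,0.012,0,0,0,0],
  [-0.004,0,0.018,0,0,0,0],
  [-0.004,0,0.022,0,0,0,0],
  [-0.004,0,0.025,0,0,0,0],
  [-0.004,0,0.028,0,0,0,0],
  [-0.004,0,0.031,0,0,0,0],
  [-0.004,0,0.034,0,0,0,0],
  [-0.004,0,0.037,0,0,0,0],
  [-0.004,0,0.04,0,0,0,0],
  [-0.004,0,0.043,0,0,0,0],
  [-0.004,0,0.046,0,0,0,0],
  [-0.004,0,0.049,0,0,0,0],
  [-0.004,0,0.052,0,0,0,0],
  [-0.004,0,0.055,0,0,0,0],
  [-0.004,0,0.058,0,0,0,0],
  [-0.004,0,0.061,0,0,0,0],
  [-0.004,0,0.061,0,0,0,0],
])

```text
time: 10.2
tool_pos: [0.4972, -0.0908, -0.0298]
tcp_rot: [0.243, 1.556, -0.247]
wrist_force: [-0.1, 0.2, 0.4]
width: -0.002
```

```bash
python3 look.py b
python3 - <<'E'
import cv2,numpy as np
from h import *
s=imaging.read_camera('scene'); st=monitor.read_state()
q=proj(*cam('scene'),st['tool_pos'])[0]; x,y=q.astype(int); print(q)
a=s[y-75:y+45,x-60:x+60]; w=cv2.imread('pics/wrist_b.png')[150:350,180:380]
cv2.imwrite('pics/c4.png',np.hstack([cv2.resize(a,(400,400)),cv2.resize(w,(400,400))]))
E
```

```text
tcp [ 0.4972 -0.0908 -0.0298] z [ 0.952 -0.307  0.001] F [-0.06  0.15  0.38]
wrist [ 544.6 -106.4    8.2   21.9   72.2] [[532.9000244140625, -106.9000015258789], [553.7999877929688, -113.5999984741211], [556.2999877929688, -105.80000305175781], [535.4000244140625, -99.19999694824219]]
wrist [519.9 -73.6  13.4   8.9  68.3] [[513.2999877929688, -78.19999694824219], [521.5, -81.5], [526.5, -69.0], [518.2000122070312, -65.69999694824219]]
wrist [ 504.7 -117.7   12.4   12.1   68.8] [[496.79998779296875, -121.30000305175781], [508.1000061035156, -125.5999984741211], [512.5999755859375, -114.0999984741211], [501.29998779296875, -109.69999694824219]]
[274.83470957 240.30280648]
```

View pics/c4.png

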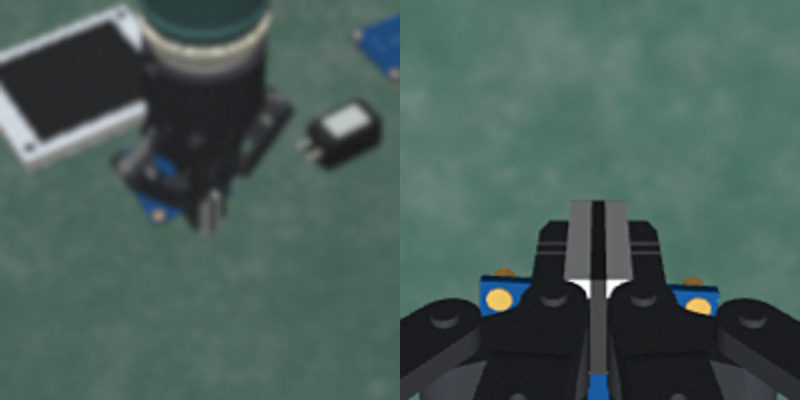

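The board is now ahead of the fingers and nearly square; its near edge is about 10 mm ahead of the tool axis. About 24 mm remains to the rest.

jog_arm([
  [0,0,0.003,0,0,0,0],
  [0,0,0.006,0,0,0,0],
  [0,0,0.009,0,0,0,0],
  [0,0,0.012,0,0,0,0],
  [0,0,0.015,0,0,0,0],
  [0,0,0.017,0,0,0,0],
  [0,0,0.019,0,0,0,0],
  [0,0,0.019,0,0,0,0],
])

```text
time: 11.15
tool_pos: [0.5149, -0.0966, -0.0299]
tcp_rot: [0.243, 1.556, -0.247]
wrist_force: [-0.6, 1.1, 1.1]
width: -0.001
```

jog_arm([
  [0,0,0.001,0,0,0,0],
  [0,0,0.002,0,0,0,0],
  [0,0,0.002,0,0,0,0],
])

```text
time: 11.45
tool_pos: [0.517, -0.0972, -0.0298]
tcp_rot: [0.243, 1.556, -0.247]
wrist_force: [1.0, 0.3, -0.5]
width: -0.003
```

jog_arm([
  [0,0,0.001,0,0,0,0],
  [0,0,0.0015,0,0,0,0],
  [0,0,0.0015,0,0,0,0],
])

```text
time: 11.75
tool_pos: [0.5186, -0.0977, -0.0298]
tcp_rot: [0.243, 1.556, -0.247]
wrist_force: [0.2, 0.2, 0.2]
width: 0.003
```

jog_arm([
  [0,0,0.001,0,0,0,0],
  [0,0,0.0015,0,0,0,0],
  [0,0,0.0015,0,0,0,0],
])

```text
time: 12.05
tool_pos: [0.5202, -0.0982, -0.0298]
tcp_rot: [0.243, 1.556, -0.247]
wrist_force: [0.4, 0.4, 0.3]
width: -0.001
```

jog_arm([
  [0,0,0.001,0,0,0,0],
  [0,0,0.0015,0,0,0,0],
  [0,0,0.0015,0,0,0,0],
])

```text
time: 12.35
tool_pos: [0.5217, -0.0988, -0.0298]
tcp_rot: [0.243, 1.555, -0.247]
wrist_force: [0.0, -0.2, 0.9]
width: 0.003
```

jog_arm([
  [0,0,0.001,0,0,0,0],
  [0,0,0.0015,0,0,0,0],
  [0,0,0.0015,0,0,0,0],
])

```text
time: 12.65
tool_pos: [0.5218, -0.0988, -0.03]
tcp_rot: [0.244, 1.558, -0.247]
wrist_force: [-3.5, 2.4, 4.8]
width: -0.0
```

Contact with the rest is clear: the fingers stop and the force rises. I'll press up to about 8 N.

jog_arm([
  [0,0,0.0015,0,0,0,0],
  [-0.001,0,0.0025,0,0,0,0],
  [-0.001,0,0.0025,0,0,0,0],
])

```text
time: 12.95
tool_pos: [0.5216, -0.099, -0.0301]
tcp_rot: [0.244, 1.563, -0.246]
wrist_force: [-4.6, 1.1, 0.8]
width: -0.001
```

jog_arm([
  [0,0,0.003,0,0,0,0],
  [0,0,0.004,0,0,0,0],
  [-0.0012,0,0.004,0,0,0,0],
  [-0.0023,0,0.004,0,0,0,0],
  [-0.0035,0,0.0041,0,0,0,0],
  [-0.0046,0,0.0042,0,0,0,0],
  [-0.0058,0,0.0043,0,0,0,0],
  [-0.0069,0,0.0044,0,0,0,0],
  [-0.0069,0,0.0044,0,0,0,0],
])

```text
time: 13.85
tool_pos: [0.5215, -0.0991, -0.025]
tcp_rot: [0.245, 1.571, -0.246]
wrist_force: [-7.4, 1.9, 0.4]
width: 0.003
```

Run:
```python
from h import *
s=imaging.read_camera('scene'); st=monitor.read_state(); print(st['tool_pos'].round(4),st['wrist_force'].round(2),st['tcp_rot'].round(4))
q=proj(*cam('scene'),st['tool_pos'])[0]; x,y=q.astype(int); print(q)
w=imaging.read_camera('wrist'); cv2.imwrite('pics/w5.png',w)
cv2.imwrite('pics/c5.png',np.hstack([cv2.resize(s[y-75:y+45,x-60:x+60],(400,400)),cv2.resize(w[150:350,180:380],(400,400))]))
```

```text
[ 0.5215 -0.0991 -0.0251] [-7.75  2.68 -0.18] [ 0.2448  1.5712 -0.246 ]
[269.17333698 231.41959931]
```

View pics/c5.png

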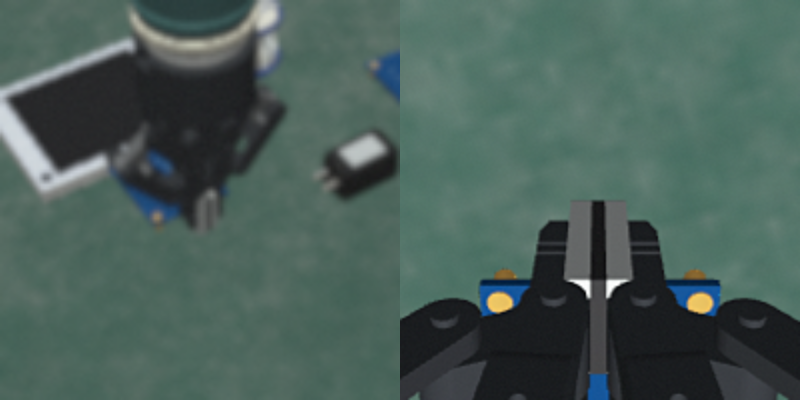

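The force is about 8 N, and the near edge follows the finger up. Its image position relative to the finger is unchanged after a 5 mm lift, and it is square. I'll continue the arc.

jog_arm([
  [-0.0005,0,0.003,0,0,0,0],
  [-0.001,0,0.0042,0,0,0,0],
  [-0.003,0,0.0043,0,0,0,0],
  [-0.0053,0,0.0045,0,0,0,0],
  [-0.0075,0,0.0048,0,0,0,0],
  [-0.0098,0,0.0053,0,0,0,0],
  [-0.012,0,0.0058,0,0,0,0],
  [-0.0143,0,0.0064,0,0,0,0],
  [-0.0165,0,0.007,0,0,0,0],
  [-0.0187,0,0.0078,0,0,0,0],
  [-0.0187,0,0.0078,0,0,0,0],
])

```text
time: 15.05
tool_pos: [0.5241, -0.1001, -0.0082]
tcp_rot: [0.246, 1.581, -0.245]
wrist_force: [-9.1, 3.0, 2.0]
width: -0.002
```

```bash
cat > chk.py <<'E'
from h import *
import sys
st=monitor.read_state(); print(st['time'],st['tool_pos'].round(4),st['wrist_force'].round(2),st['tcp_rot'].round(4))
w=imaging.read_camera('wrist'); cv2.imwrite(f'pics/w_{sys.argv[1]}.png',w)
hsv=cv2.cvtColor(w,cv2.COLOR_BGR2HSV); b=((hsv[...,0]>95)&(hsv[...,0]<130)&(hsv[...,1]>110)).astype(np.uint8)
b[:, :180]=0; b[:,400:]=0
n,l,s,c=cv2.connectedComponentsWithStats(b)
for i in range(1,n):
    if s[i,4]>40: print(s[i].tolist(),c[i].round(1))
E
python3 chk.py 6
python3 - <<'E'
from h import *
for f in ('w5','w_6'):
    w=cv2.imread(f'pics/{f}.png');hsv=cv2.cvtColor(w,cv2.COLOR_BGR2HSV); b=((hsv[...,0]>95)&(hsv[...,0]<130)&(hsv[...,1]>110)); print(f,[ (u,np.where(b[200:330,u])[0][[0,-1]]+200 if b[200:330,u].any() else None) for u in (222,226,232,236,322,326,332,336)])
E
```

```text
15.05 [ 0.5241 -0.1001 -0.0082] [-9.07  3.04  2.  ] [ 0.2461  1.5811 -0.2455]
[220, 289, 26, 19, 265] [231.  295.5]
[313, 289, 28, 20, 292] [327.4 296. ]
[272, 337, 15, 30, 340] [279.  352.6]
w5 [(222, array([290, 307])), (226, array([290, 307])), (232, array([290, 306])), (236, array([290, 299])), (322, array([290, 304])), (326, array([290, 306])), (332, array([290, 307])), (336, array([290, 307]))]
w_6 [(222, array([289, 307])), (226, array([290, 306])), (232, array([290, 305])), (236, array([290, 304])), (322, array([290, 304])), (326, array([290, 305])), (332, array([290, 306])), (336, array([289, 308]))]
```

jog_arm([
  [-0.0005,0,0.0035,0,0,0,0],
  [-0.002,0,0.0046,0,0,0,0],
  [-0.0041,0,0.0054,0,0,0,0],
  [-0.0063,0,0.0063,0,0,0,0],
  [-0.0084,0,0.0072,0,0,0,0],
  [-0.0105,0,0.0082,0,0,0,0],
  [-0.0125,0,0.0092,0,0,0,0],
  [-0.0145,0,0.0104,0,0,0,0],
  [-0.0164,0,0.0116,0,0,0,0],
  [-0.0184,0,0.0129,0,0,0,0],
  [-0.0203,0,0.0142,0,0,0,0],
  [-0.0203,0,0.0142,0,0,0,0],
])

```text
time: 16.3
tool_pos: [0.5327, -0.1028, 0.0108]
tcp_rot: [0.248, 1.592, -0.245]
wrist_force: [-13.0, 4.0, 10.1]
width: 0.0
```

```bash
python3 chk.py 7
```

```text
16.3 [ 0.5327 -0.1028  0.0108] [-12.96   4.    10.11] [ 0.2475  1.5921 -0.2448]
[220, 289, 26, 19, 277] [231.3 295.7]
[313, 289, 27, 19, 301] [326.8 296. ]
```

The board is carried to about 36°. The force along it rose to about 17 N, so I'll press less from here.

jog_arm([
  [-0.0015,0,0.003,0,0,0,0],
  [-0.0033,0,0.0045,0,0,0,0],
  [-0.005,0,0.0061,0,0,0,0],
  [-0.0067,0,0.0077,0,0,0,0],
  [-0.0084,0,0.0093,0,0,0,0],
  [-0.01,0,0.011,0,0,0,0],
  [-0.0116,0,0.0128,0,0,0,0],
  [-0.0132,0,0.0146,0,0,0,0],
  [-0.0147,0,0.0165,0,0,0,0],
  [-0.0161,0,0.0184,0,0,0,0],
  [-0.0161,0,0.0184,0,0,0,0],
])

```text
time: 17.45
tool_pos: [0.5519, -0.1089, 0.0266]
tcp_rot: [0.247, 1.59, -0.245]
wrist_force: [-1.1, -0.2, 2.4]
width: 0.001
```

```bash
python3 chk.py 8
```

```text
17.45 [ 0.5519 -0.1089  0.0266] [-1.12 -0.23  2.41] [ 0.2473  1.5903 -0.2449]
[221, 279, 27, 10, 179] [234.6 283.1]
[311, 280, 28, 9, 207] [323.5 283.4]
```

Run:
```python
from h import *
s=imaging.read_camera('scene'); st=monitor.read_state()
q=proj(*cam('scene'),st['tool_pos']+[0,0,.034])[0]; x,y=q.astype(int)
w=cv2.imread('pics/w_8.png')
cv2.imwrite('pics/c8.png',np.hstack([cv2.resize(s[y-55:y+65,x-60:x+60],(400,400),interpolation=cv2.INTER_CUBIC),cv2.resize(w[190:350,200:360],(400,400))]))
```

```text
(no output)
```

View pics/c8.png

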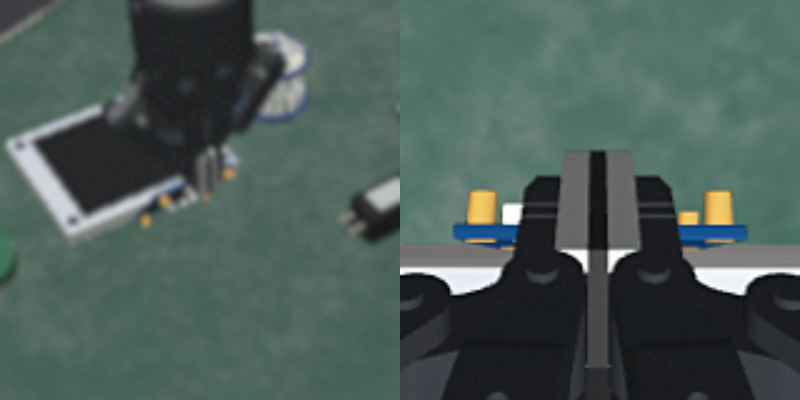

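The board stands at about 60° with its component side toward the robot, leaning on the fingertip and square. I'll continue the arc gently forward.

jog_arm([
  [-0.0012,0,0.0025,0,0,0,0],
  [-0.0022,0,0.005,0,0,0,0],
  [-0.0033,0,0.0075,0,0,0,0],
  [-0.0043,0,0.01,0,0,0,0],
  [-0.0052,0,0.0125,0,0,0,0],
  [-0.006,0,0.015,0,0,0,0],
  [-0.0067,0,0.0175,0,0,0,0],
  [-0.0073,0,0.02,0,0,0,0],
  [-0.0078,0,0.0225,0,0,0,0],
  [-0.0082,0,0.025,0,0,0,0],
  [-0.0085,0,0.0275,0,0,0,0],
  [-0.0087,0,0.03,0,0,0,0],
  [-0.0087,0,0.03,0,0,0,0],
])

```text
time: 18.85
tool_pos: [0.5829, -0.1189, 0.0357]
tcp_rot: [0.247, 1.586, -0.245]
wrist_force: [-0.6, -0.0, 6.8]
width: 0.002
```

```bash
python3 chk.py 9
python3 - <<'E'
from h import *
s=imaging.read_camera('scene'); st=monitor.read_state()
q=proj(*cam('scene'),st['tool_pos']+[0,0,.034])[0]; x,y=q.astype(int)
w=cv2.imread('pics/w_9.png')
cv2.imwrite('pics/c9.png',np.hstack([cv2.resize(s[y-55:y+65,x-60:x+60],(400,400),interpolation=cv2.INTER_CUBIC),cv2.resize(w[190:350,200:360],(400,400))]))
E
```

```text
18.85 [ 0.5829 -0.1189  0.0357] [-0.63 -0.01  6.76] [ 0.2467  1.5861 -0.2452]
[221, 237, 52, 48, 890] [245.2 258.1]
[294, 237, 45, 49, 1047] [315.5 260.2]
```

View pics/c9.png

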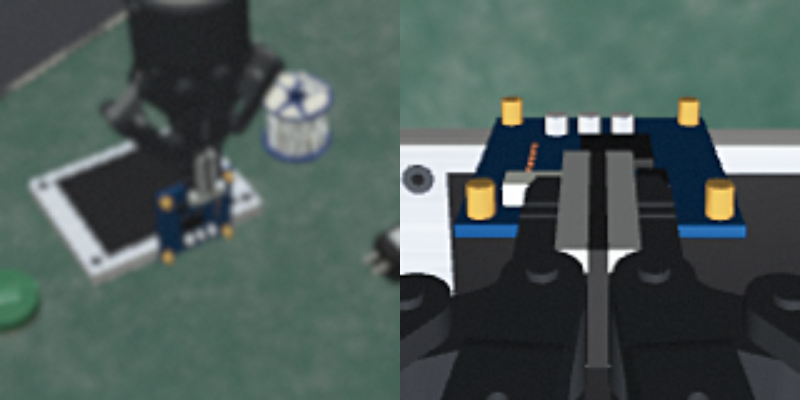

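The board is almost upright, with the component side toward the robot and its foot against the rest's front. I'll ease up 2 mm, since there is a 7 N vertical load, and push on over.

jog_arm([
  [-0.002,0,0.001,0,0,0,0],
  [-0.003,0,0.004,0,0,0,0],
  [-0.003,0,0.007,0,0,0,0],
  [-0.003,0,0.01,0,0,0,0],
  [-0.003,0,0.013,0,0,0,0],
  [-0.003,0,0.016,0,0,0,0],
  [-0.003,0,0.019,0,0,0,0],
  [-0.003,0,0.022,0,0,0,0],
  [-0.003,0,0.022,0,0,0,0],
  [-0.003,0,0.022,0,0,0,0],
])

```text
time: 19.95
tool_pos: [0.6036, -0.1256, 0.0379]
tcp_rot: [0.247, 1.587, -0.245]
wrist_force: [0.6, 0.6, -0.4]
width: -0.002
```

```bash
python3 chk.py 10
```

```text
19.95 [ 0.6036 -0.1256  0.0379] [ 0.62  0.58 -0.4 ] [ 0.2468  1.5866 -0.2452]
[231, 93, 98, 110, 9598] [279.9 146.7]
```

No contact force now; the board seems to have fallen. I'll lift straight up and look.

jog_arm([
  [-0.03,0,0,0,0,0,0],
  [-0.07,0,0,0,0,0,0],
  [-0.1,0,-0.04,0,0,0,0],
  [-0.12,0,-0.08,0,0,0,0],
  [-0.12,0,-0.12,0,0,0,0],
  [-0.12,0.05,-0.15,0,0,0,0],
  [-0.12,0.1,-0.17,0,0,0,0],
  [-0.12,0.15,-0.17,0,0,0,0],
  [-0.12,0.2,-0.17,0,0,0,0],
  [-0.12,0.25,-0.17,0,0,0,0],
  [-0.12,0.25,-0.17,0,0,0,0],
])

```text
time: 21.1
tool_pos: [0.5229, 0.1684, 0.1624]
tcp_rot: [0.245, 1.586, -0.24]
wrist_force: [0.1, 0.1, 0.1]
width: -0.003
```

Run:
```python
from h import *
st=monitor.read_state(); print(st['time'],st['tool_pos'].round(3),st['wrist_force'].round(2))
t=imaging.read_camera('top'); s=imaging.read_camera('scene')
cv2.imwrite('pics/c11.png',np.hstack([cv2.resize(t[90:260,200:400],(400,340),interpolation=cv2.INTER_CUBIC),cv2.resize(s[140:290,170:346],(400,340),interpolation=cv2.INTER_CUBIC)]))
for n,im,box in (('top',t,(235,100,345,200)),('scene',s,(190,150,290,240))):
    p,T=cam(n); hsv=cv2.cvtColor(im,cv2.COLOR_BGR2HSV); b=((hsv[...,0]>95)&(hsv[...,0]<130)&(hsv[...,1]>100)).astype(np.uint8)*255
    k=np.zeros_like(b); x0,y0,x1,y1=box; k[y0:y1,x0:x1]=b[y0:y1,x0:x1]; k=cv2.morphologyEx(k,cv2.MORPH_CLOSE,np.ones((5,5)))
    c=max(cv2.findContours(k,0,1)[0],key=cv2.contourArea)
    r=cv2.minAreaRect((onplane(p,T,c.reshape(-1,2),.017)[:,:2]*1000).astype(np.float32)); print(n,np.round(np.r_[r[0],r[1],r[2]],1))
    d=np.array(r[0])-[653,-128]; print('in rest frame',d@[.951,-.309],d@[.309,.951])
```

```text
21.1 [0.523 0.168 0.162] [0.11 0.13 0.09]
top [ 561.  -111.5   60.8   59.8   71.9]
in rest frame -92.61399238586425 -12.74398878479004
scene [ 549.7 -102.7   60.4   69.8   72. ]
in rest frame -106.03206198120117 -7.8060403747558595
```

View pics/c11.png

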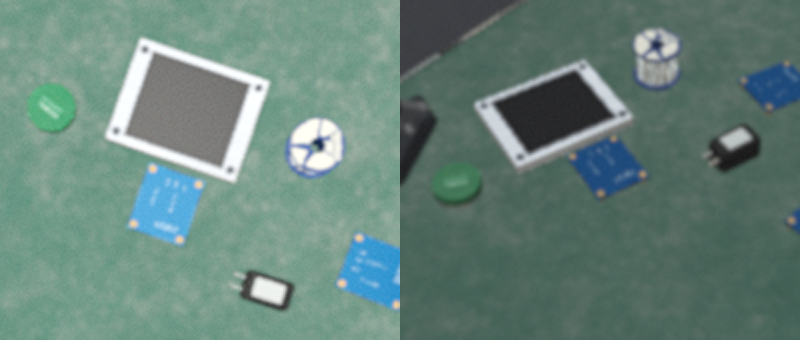

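The check shows the board fell back bare side up against the rest. Its foot had slipped down to bench level, so the top edge stood at about 70 mm, and my tip at 70–72 mm rode over it. I'll retry the same way but keep the tip lower in the second half, below about 56 mm.

Run:
```python
from h import *
st=monitor.read_state(); M=R.from_rotvec(st['tcp_rot']).as_matrix()
f=np.array([.951,-.309,0]);f/=np.linalg.norm(f); D=np.c_[[0,0,-1.],np.cross(f,[0,0,-1.]),f]
print(np.linalg.det(D),'turn tool',R.from_matrix(M.T@D).as_rotvec().round(4))
for n in (0,):
    tgt=np.array([.5216,-.099,0])-.025*f; tgt[2]=-.030
    print('shift',(M.T@(tgt-st['tool_pos'])).round(4))
im=imaging.read_camera('scene');p,T=cam('scene');hsv=cv2.cvtColor(im,cv2.COLOR_BGR2HSV); b=((hsv[...,0]>95)&(hsv[...,0]<130)&(hsv[...,1]>100)).astype(np.uint8)*255
k=np.zeros_like(b); k[185:240,230:290]=b[185:240,230:290]; k=cv2.morphologyEx(k,cv2.MORPH_CLOSE,np.ones((5,5)))
c=max(cv2.findContours(k,0,1)[0],key=cv2.contourArea); r=cv2.minAreaRect((onplane(p,T,c.reshape(-1,2),.010)[:,:2]*1000).astype(np.float32)); print(r)
e=np.array(r[0])-35*f[:2]-[521.6,-99]; print('near edge rel contact TCP',e@f[:2],e@[.309,.951])
```

```text
0.9999999999999998 turn tool [ 0.0054 -0.0297  0.0039]
shift [ 0.1911 -0.2512  0.0606]
((554.0943603515625, -107.2152099609375), (60.99725341796875, 70.55819702148438), 72.03472137451172)
near edge rel contact TCP -1.557390255549162 2.228092675781243
```

jog_arm([
  [0,-0.05,0.011,0.005,-0.03,0.004,0],
  [0,-0.1,0.022,0.005,-0.03,0.004,0],
  [0,-0.15,0.033,0.005,-0.03,0.004,0],
  [0,-0.2,0.044,0.005,-0.03,0.004,0],
  [0.03,-0.25,0.056,0.005,-0.03,0.004,0],
  [0.08,-0.251,0.056,0.005,-0.03,0.004,0],
  [0.12,-0.251,0.056,0.005,-0.03,0.004,0],
  [0.15,-0.251,0.056,0.005,-0.03,0.004,0],
  [0.17,-0.251,0.056,0.005,-0.03,0.004,0],
  [0.183,-0.251,0.056,0.005,-0.03,0.004,0],
  [0.189,-0.251,0.056,0.005,-0.03,0.004,0],
  [0.191,-0.251,0.056,0.005,-0.03,0.004,0],
  [0.191,-0.251,0.056,0.005,-0.03,0.004,0],
])

```text
time: 22.55
tool_pos: [0.4933, -0.0918, -0.0288]
tcp_rot: [0.247, 1.555, -0.248]
wrist_force: [0.4, -0.7, 0.1]
width: -0.002
```

jog_arm([
  [0.001,0,0.004,0,0,0,0],
  [0.001,0,0.008,0,0,0,0],
  [0.001,0,0.011,0,0,0,0],
  [0.001,0,0.014,0,0,0,0],
  [0.001,0,0.017,0,0,0,0],
  [0.001,0,0.02,0,0,0,0],
  [0.001,0,0.023,0,0,0,0],
  [0.001,0,0.0255,0,0,0,0],
  [0.001,0,0.0275,0,0,0,0],
  [0.001,0,0.0285,0,0,0,0],
  [0.001,0,0.0285,0,0,0,0],
])

```text
time: 23.65
tool_pos: [0.5206, -0.1007, -0.0298]
tcp_rot: [0.247, 1.555, -0.248]
wrist_force: [0.7, 0.5, -0.2]
width: 0.0
```

jog_arm([
  [0,0,0.001,0,0,0,0],
  [0,0,0.002,0,0,0,0],
  [0,0,0.003,0,0,0,0],
  [0,0,0.003,0,0,0,0],
])

```text
time: 24.05
tool_pos: [0.5211, -0.1009, -0.0302]
tcp_rot: [0.247, 1.56, -0.248]
wrist_force: [-5.7, 2.4, 5.0]
width: 0.0
```

Pressed against the rest again with about 6 N. I'll repeat the first part of the arc, to about 18°.

jog_arm([
  [0,0,0.003,0,0,0,0],
  [0,0,0.004,0,0,0,0],
  [-0.0018,0,0.004,0,0,0,0],
  [-0.004,0,0.0041,0,0,0,0],
  [-0.0063,0,0.0042,0,0,0,0],
  [-0.0085,0,0.0044,0,0,0,0],
  [-0.0108,0,0.0047,0,0,0,0],
  [-0.013,0,0.005,0,0,0,0],
  [-0.0152,0,0.0054,0,0,0,0],
  [-0.0175,0,0.006,0,0,0,0],
  [-0.0197,0,0.0066,0,0,0,0],
  [-0.022,0,0.0073,0,0,0,0],
  [-0.022,0,0.0073,0,0,0,0],
])

```text
time: 25.35
tool_pos: [0.5235, -0.1019, -0.0097]
tcp_rot: [0.248, 1.569, -0.248]
wrist_force: [-7.8, 2.6, 2.5]
width: 0.0
```

```bash
python3 chk.py 12
```

```text
25.35 [ 0.5235 -0.1019 -0.0097] [-7.83  2.63  2.48] [ 0.2484  1.5689 -0.2477]
[223, 289, 23, 18, 218] [232.8 294.8]
[313, 289, 31, 20, 357] [328.4 295.6]
[271, 337, 16, 31, 361] [278.9 353.4]
```

jog_arm([
  [-0.0005,0,0.003,0,0,0,0],
  [-0.002,0,0.0042,0,0,0,0],
  [-0.0041,0,0.005,0,0,0,0],
  [-0.0063,0,0.0058,0,0,0,0],
  [-0.0084,0,0.0066,0,0,0,0],
  [-0.0105,0,0.0076,0,0,0,0],
  [-0.0125,0,0.0086,0,0,0,0],
  [-0.0145,0,0.0097,0,0,0,0],
  [-0.0164,0,0.0109,0,0,0,0],
  [-0.0184,0,0.0122,0,0,0,0],
  [-0.0203,0,0.0135,0,0,0,0],
  [-0.0203,0,0.0135,0,0,0,0],
])

```text
time: 26.6
tool_pos: [0.5315, -0.1045, 0.0094]
tcp_rot: [0.25, 1.579, -0.247]
wrist_force: [-11.4, 2.9, 8.1]
width: -0.001
```

```bash
python3 chk.py 13
```

```text
26.6 [ 0.5315 -0.1045  0.0094] [-11.39   2.92   8.09] [ 0.2496  1.5792 -0.2471]
[224, 289, 23, 18, 218] [233.2 295. ]
[313, 289, 31, 19, 379] [328.5 296.1]
```

jog_arm([
  [-0.0012,0,0.0025,0,0,0,0],
  [-0.0028,0,0.004,0,0,0,0],
  [-0.0044,0,0.0055,0,0,0,0],
  [-0.0058,0,0.0072,0,0,0,0],
  [-0.007,0,0.009,0,0,0,0],
  [-0.008,0,0.011,0,0,0,0],
  [-0.0088,0,0.013,0,0,0,0],
])

```text
time: 27.35
tool_pos: [0.5405, -0.1076, 0.0179]
tcp_rot: [0.251, 1.587, -0.247]
wrist_force: [-13.0, 3.8, 12.9]
width: -0.002
```

```bash
python3 chk.py 14
```

```text
27.35 [ 0.5405 -0.1076  0.0179] [-13.04   3.76  12.95] [ 0.2507  1.587  -0.2467]
[225, 278, 23, 26, 341] [236.6 287.5]
[310, 278, 33, 29, 581] [325. 289.]
```

The wrist-pixel geometry shows the board's foot has slid down to the bench and its edge sits right at the finger's end, with about 18 N of load. From here I'll follow the arc about the lowered foot and rise less than the edge does, so that it climbs the finger.

jog_arm([
  [-0.0008,0,0.002,0,0,0,0],
  [-0.0022,0,0.0042,0,0,0,0],
  [-0.0037,0,0.0063,0,0,0,0],
  [-0.005,0,0.0085,0,0,0,0],
  [-0.0062,0,0.0105,0,0,0,0],
  [-0.0072,0,0.0125,0,0,0,0],
  [-0.0072,0,0.0125,0,0,0,0],
])

```text
time: 28.1
tool_pos: [0.5536, -0.1117, 0.0272]
tcp_rot: [0.251, 1.586, -0.247]
wrist_force: [-6.5, 2.3, 11.6]
width: -0.002
```

```bash
python3 chk.py 15
```

```text
28.1 [ 0.5536 -0.1117  0.0272] [-6.5   2.34 11.62] [ 0.2507  1.5861 -0.2467]
[310, 277, 33, 9, 199] [325.  280.6]
[225, 278, 23, 8, 135] [236.4 280.5]
```

jog_arm([
  [-0.0005,0,0.0025,0,0,0,0],
  [-0.0014,0,0.005,0,0,0,0],
  [-0.0024,0,0.0075,0,0,0,0],
  [-0.0033,0,0.01,0,0,0,0],
  [-0.0042,0,0.0125,0,0,0,0],
  [-0.005,0,0.015,0,0,0,0],
  [-0.0056,0,0.0175,0,0,0,0],
  [-0.0062,0,0.02,0,0,0,0],
  [-0.0067,0,0.022,0,0,0,0],
])

```text
time: 29.05
tool_pos: [0.5775, -0.1193, 0.0352]
tcp_rot: [0.25, 1.581, -0.247]
wrist_force: [-0.8, 1.0, 3.8]
width: -0.003
```

```bash
python3 chk.py 16
```

```text
29.05 [ 0.5775 -0.1193  0.0352] [-0.77  0.96  3.81] [ 0.2501  1.5808 -0.2469]
[225, 244, 40, 39, 543] [244.6 261.9]
[297, 244, 46, 39, 855] [318.6 263.5]
```

jog_arm([
  [0.001,0,0.002,0,0,0,0],
  [0.001,0,0.0045,0,0,0,0],
  [0.001,0,0.007,0,0,0,0],
  [0.001,0,0.0095,0,0,0,0],
  [0.001,0,0.012,0,0,0,0],
  [0.0012,0,0.0145,0,0,0,0],
  [0.0015,0,0.017,0,0,0,0],
  [0.002,0,0.0195,0,0,0,0],
  [0.0026,0,0.022,0,0,0,0],
  [0.0034,0,0.025,0,0,0,0],
  [0.0044,0,0.028,0,0,0,0],
])

```text
time: 30.2
tool_pos: [0.6075, -0.129, 0.0321]
tcp_rot: [0.249, 1.574, -0.247]
wrist_force: [1.6, -0.1, 4.8]
width: 0.003
```

```bash
python3 chk.py 17
```

```text
30.2 [ 0.6075 -0.129   0.0321] [ 1.6  -0.15  4.77] [ 0.2494  1.5744 -0.2473]
[225, 196, 118, 86, 5060] [285.  234.8]
```

The board now leans about 17° past upright, with its foot still in front of the rest. I'll follow it forward and down a bit more, then look at the pixels.

jog_arm([
  [0.0005,0,0.003,0,0,0,0],
  [0.0015,0,0.006,0,0,0,0],
  [0.0028,0,0.009,0,0,0,0],
  [0.0042,0,0.012,0,0,0,0],
  [0.006,0,0.015,0,0,0,0],
  [0.007,0,0.018,0,0,0,0],
])

```text
time: 30.85
tool_pos: [0.6246, -0.1347, 0.0239]
tcp_rot: [0.25, 1.575, -0.247]
wrist_force: [-0.0, 0.5, 0.0]
width: -0.001
```

```bash
python3 chk.py 18
```

```text
30.85 [ 0.6246 -0.1347  0.0239] [-0.02  0.46  0.02] [ 0.2495  1.575  -0.2473]
[232, 151, 103, 110, 8092] [283.2 200.5]
```

Contact is gone. By the pixel geometry the board lies flat on the rest, overhanging its front by about 20 mm. I'll lift off, back away and check.

jog_arm([
  [-0.03,0,0,0,0,0,0],
  [-0.07,0,0,0,0,0,0],
  [-0.1,0,-0.03,0,0,0,0],
  [-0.1,0,-0.08,0,0,0,0],
  [-0.1,0,-0.12,0,0,0,0],
  [-0.1,0.05,-0.145,0,0,0,0],
  [-0.1,0.1,-0.145,0,0,0,0],
  [-0.1,0.15,-0.145,0,0,0,0],
  [-0.1,0.2,-0.145,0,0,0,0],
  [-0.1,0.23,-0.145,0,0,0,0],
  [-0.1,0.23,-0.145,0,0,0,0],
])

```text
time: 32.0
tool_pos: [0.5617, 0.1326, 0.1265]
tcp_rot: [0.247, 1.573, -0.242]
wrist_force: [-0.6, -1.2, 0.0]
width: 0.002
```

```bash
cat > fin.py <<'E'
from h import *
import sys
st=monitor.read_state(); print(st['time'],st['tool_pos'].round(4),st['wrist_force'].round(2)); M=R.from_rotvec(st['tcp_rot']).as_matrix()
f=np.array([.951,-.309]);f/=np.linalg.norm(f); l=np.array([-f[1],f[0]])
t=imaging.read_camera('top'); s=imaging.read_camera('scene')
cv2.imwrite(f'pics/fin{sys.argv[1]}.png',np.hstack([cv2.resize(t[90:260,200:400],(400,340),interpolation=cv2.INTER_CUBIC),cv2.resize(s[140:290,170:346],(400,340),interpolation=cv2.INTER_CUBIC)]))
for n,im,box in (('top',t,(235,105,345,210)),('scene',s,(200,165,290,235))):
    p,T=cam(n); hsv=cv2.cvtColor(im,cv2.COLOR_BGR2HSV); b=((hsv[...,0]>95)&(hsv[...,0]<130)&(hsv[...,1]>90)).astype(np.uint8)*255
    k=np.zeros_like(b); x0,y0,x1,y1=box; k[y0:y1,x0:x1]=b[y0:y1,x0:x1]; k=cv2.morphologyEx(k,cv2.MORPH_CLOSE,np.ones((9,9)))
    c=max(cv2.findContours(k,0,1)[0],key=cv2.contourArea)
    P=onplane(p,T,c.reshape(-1,2),.017)[:,:2]*1000
    r=cv2.minAreaRect(P.astype(np.float32)); print(n,np.round(np.r_[r[0],r[1],r[2]],1), 'mean hsv',np.round(cv2.mean(hsv,k)[:3]))
    d=P-[653,-128]; print(' rest-frame x',(d@f).min().round(1),(d@f).max().round(1),'y',(d@l).min().round(1),(d@l).max().round(1))
if len(sys.argv)>2:
    F=np.r_[f,0]; D=np.c_[[0,0,-1.],np.cross(F,[0,0,-1.]),F]; x,y,z=map(float,sys.argv[2:5]); tgt=np.r_[np.array([.653,-.128])+x*f+y*l,z]
    print('shift',(M.T@(tgt-st['tool_pos'])).round(4),'turn',R.from_matrix(M.T@D).as_rotvec().round(4))
E
python3 fin.py A -.11 -.014 -.024
```

```text
32.0 [0.5617 0.1326 0.1265] [-0.64 -1.2   0.05]
top [ 608.9 -126.7   62.1   71.7   72.5] mean hsv [ 95. 114. 215.]
 rest-frame x -78.2 -6.4 y -43.6 18.5
scene [ 608.3 -125.6   64.9   75.6   74. ] mean hsv [105. 123. 118.]
 rest-frame x -81.3 -5.5 y -43.8 21.4
shift [ 0.1494 -0.2339  0.0593] turn [ 0.0027 -0.0168 -0.0006]
```

View pics/finA.png

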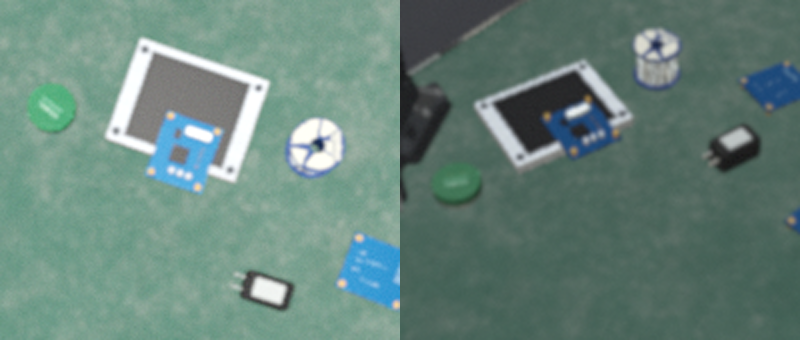

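Both views show the board component side up and flat on the rest, overhanging its front edge by about 23 mm. I'll push it level further onto the rest, for security.

jog_arm([
  [0,-0.05,0.005,0.003,-0.017,0,0],
  [0,-0.1,0.02,0.003,-0.017,0,0],
  [0,-0.15,0.035,0.003,-0.017,0,0],
  [0,-0.2,0.05,0.003,-0.017,0,0],
  [0.01,-0.232,0.059,0.003,-0.017,0,0],
  [0.05,-0.232,0.059,0.003,-0.017,0,0],
  [0.09,-0.232,0.059,0.003,-0.017,0,0],
  [0.12,-0.232,0.059,0.003,-0.017,0,0],
  [0.14,-0.232,0.059,0.003,-0.017,0,0],
  [0.149,-0.232,0.059,0.003,-0.017,0,0],
  [0.149,-0.232,0.059,0.003,-0.017,0,0],
])

```text
time: 33.2
tool_pos: [0.5401, -0.11, -0.0248]
tcp_rot: [0.248, 1.561, -0.251]
wrist_force: [0.0, 0.2, 0.8]
width: 0.0
```

Run:
```python
from h import *
st=monitor.read_state();f=np.array([.951,-.309]);d=st['tool_pos'][:2]-[.653,-.128];print(st['tool_pos'],d@f,d@[.309,.951],R.from_rotvec(st['tcp_rot']).as_matrix().round(3).tolist())
```

```text
[ 0.54012549 -0.11001721 -0.02484949] -0.11290033791280499 -0.0177765932379112 [[-0.005, 0.313, 0.95], [-0.001, 0.95, -0.313], [-1.0, -0.003, -0.004]]
```

jog_arm([
  [-0.0065,0.005,0.005,0,0,0,0],
  [-0.0065,0.005,0.01,0,0,0,0],
  [-0.0065,0.005,0.014,0,0,0,0],
  [-0.0065,0.005,0.018,0,0,0,0],
  [-0.0065,0.005,0.021,0,0,0,0],
  [-0.0065,0.005,0.024,0,0,0,0],
  [-0.0065,0.005,0.027,0,0,0,0],
  [-0.0065,0.005,0.03,0,0,0,0],
  [-0.0065,0.005,0.033,0,0,0,0],
  [-0.0065,0.005,0.036,0,0,0,0],
  [-0.0065,0.005,0.039,0,0,0,0],
  [-0.0065,0.005,0.042,0,0,0,0],
])

```text
time: 34.4
tool_pos: [0.5818, -0.1185, -0.0186]
tcp_rot: [0.248, 1.561, -0.251]
wrist_force: [-0.6, 0.2, 0.1]
width: 0.001
```

```bash
python3 chk.py 20
```

```text
34.4 [ 0.5818 -0.1185 -0.0186] [-0.63  0.17  0.09] [ 0.2481  1.5611 -0.2513]
[221, 282, 26, 26, 346] [233.8 290.3]
[311, 282, 27, 26, 349] [324.  290.3]
[272, 352, 15, 15, 201] [278.9 359.4]
```

The board is ahead of the finger and sliding evenly. I'll push 11 mm more, then back off and up.

jog_arm([
  [0,0,0.003,0,0,0,0],
  [0,0,0.006,0,0,0,0],
  [0,0,0.009,0,0,0,0],
  [0,0,0.011,0,0,0,0],
  [0,0,0.011,0,0,0,0],
])

```text
time: 34.95
tool_pos: [0.5934, -0.1223, -0.0184]
tcp_rot: [0.248, 1.56, -0.251]
wrist_force: [-0.3, -0.8, -1.1]
width: 0.002
```

jog_arm([
  [0,0,-0.015,0,0,0,0],
  [-0.01,0,-0.04,0,0,0,0],
  [-0.05,0,-0.06,0,0,0,0],
  [-0.1,0,-0.08,0,0,0,0],
  [-0.14,0.02,-0.1,0,0,0,0],
  [-0.15,0.07,-0.11,0,0,0,0],
  [-0.15,0.12,-0.11,0,0,0,0],
  [-0.15,0.17,-0.11,0,0,0,0],
  [-0.15,0.22,-0.11,0,0,0,0],
  [-0.15,0.25,-0.11,0,0,0,0],
  [-0.15,0.25,-0.11,0,0,0,0],
])

```text
time: 36.05
tool_pos: [0.5688, 0.154, 0.1315]
tcp_rot: [0.246, 1.559, -0.247]
wrist_force: [-0.2, -0.4, -0.1]
width: -0.0
```

```bash
python3 fin.py B
python3 - <<'E'
from h import *
# bystanders moved? difference between first and current top view
a=cv2.imread('pics/top0.png').astype(int); b=imaging.read_camera('top').astype(int)
d=np.abs(a-b).sum(2)
for n,(x0,y0,x1,y1) in dict(tin=(205,125,245,162),spool=(340,145,375,182),adapter=(315,222,352,248),deco1=(365,203,412,248),deco2=(300,278,345,322)).items(): print(n,d[y0:y1,x0:x1].mean().round(1))
print('noise',d[260:300,400:450].mean().round(1))
E
```

```text
36.05 [0.5688 0.154  0.1315] [-0.19 -0.36 -0.09]
top [ 636.4 -136.3   61.2   68.7   72.6] mean hsv [ 96. 117. 213.]
 rest-frame x -47.7 21.2 y -43.6 17.8
scene [ 636.2 -134.5   65.5   72.3   72. ] mean hsv [106. 125. 117.]
 rest-frame x -50.1 22.2 y -44.1 21.4
tin 7.4
spool 6.2
adapter 7.5
deco1 7.5
deco2 7.3
noise 7.4
```

```bash
python3 -c "
from h import *
finish_job(); print(monitor.read_state()['time'])"
```

```text
the job is handed in; nothing more can be done
the job is handed in; nothing more can be done
```

The board lies flat on top of the rest with its component side up. The robot is clear of it, and I handed the job in at about 36 s. I never gripped or lifted the board: I pushed it square against the rest, carried its near edge up by friction, tipped it over, then pushed it level onto the rest.

- **Final position:** Both cameras put the whole board on the rest. It spans about -48 to +22 mm in the rest's x (the front face is at -55) and about -44 to +20 mm in y. That is fully inside the rest.
- **Other objects:** The flux tin, solder spool, adapter and the two similar boards show no change beyond camera noise between the first and last top views.
- **Forces:** The highest reading was about 19 N. I only read the force at the end of each move, so a brief higher peak can't be ruled out. It read near zero at the end.

**What went wrong or disagreed:**
- **Fingertip offset:** The shut fingertips end about 34 mm short of the stated TCP. My first push passed over the board without touching it, so I measured the offset by touching the bench.
- **First tip-up failed:** The board's foot slid down to bench level, my fingertip rode over its top edge, and the board fell back face down against the rest. The second try succeeded.
- **Overhang:** The board first landed overhanging the rest's front edge by about 23 mm, which is why I pushed it further on.
- **Last picture not viewed:** The limit of 12 pictures was used up, so the final position rests on measurements only. I saw it component side up in the picture taken just before the last level push.

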